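# Click the long socket onto the ratchet's square drive

### The job

Get the ratchet ready for the van's wheel nuts: take the long socket from the tray, set it lightly on the ratchet's upright square drive, feel for the square by turning the socket, and push it down until the spring ball clicks and the socket sits fully home on the ratchet head. Never force it (keep the push under about 30 N), and let go of it at the end. Leave the short socket, the torch and the roll of tape where they are.

Things in the scene. Friction and masses are not known exactly. Their poses are not given: they have to be found in the camera images.
- long_socket_mid (a point): Centre (half-way up, on the axis) of the long socket, the one to fit: steel cylinder 38 mm in diameter, 80 mm high, about 0.35 kg, standing on the tray's floor 4 mm above the worktop, at any yaw, square hole down. z up; x, y square to the hole's faces. Hole 20 mm square, 28 mm deep from the lower face; each wall has a ball recess 13 mm above the lower face. Grip its upper half.
- drive_foot (a point): Point where the square drive's axis meets the flat rubber washer on top of the ratchet's round steel head (56 mm in diameter, washer 45 mm above the worktop). z up; x along the ratchet's handle. The ratchet is clamped in a fixed cradle. Fully home, the socket's lower face lies on the washer, its centre 40 mm above this point.
- drive_end (a point): Centre of the drive's upper end, 26 mm above drive_foot. Steel square 18.6 mm wide, its end tapering over the top 4 mm to 13.6 mm. This frame does NOT turn with the drive, whose faces start at an unknown 0.25 to 1.32 rad anticlockwise from its x, y (every 1.57 alike); stiff (0.15 N m). A mismatched socket stops on the taper, lower face 22 to 26 mm above drive_foot, and drops on when turned to match within 0.07 rad.
- ball_height (a point): Point on the drive's axis, 13 mm above drive_foot, level with the spring ball: 10 mm in diameter, standing out 3 mm from one face of the drive. It stops the socket with its lower face about 17 mm above drive_foot, takes a push of about 8 to 18 N to pass, and snaps into the recess over the last 5 mm, after which the washer stops the socket.
- short_socket_mid (a point): Centre of the short socket, 38 mm in diameter and 55 mm high, standing in the other place of the tray; leave it.
- socket_tray: Fixed low black tray 85 x 190 x 10 mm with a 4 mm floor and 4 mm rim, origin at the centre of its underside; the two sockets stand in it 50 mm either side of its centre along its y, either way round.
- torch_mid (a point): Centre of a black pocket torch standing upright, 29 mm in diameter and 89 mm high; leave it.
- tape: Roll of black tape lying flat, 59 mm across and 19 mm high, origin under its centre; leave it.
Mind the look-alikes: they are no part of the job. Leave any blue look-alike of the part that bears long_socket_mid alone.

How it is judged:
On the way, in this order (a step that is already met when the one before it is completed fails the run):
1. the long socket is lifted clear of the tray (height (world z) of long_socket_mid above 0.09 m), for 0.1 s.
2. the long socket's hole is over the square drive, past the taper of its end (z of long_socket_mid in the frame of drive_foot below 0.0605 m and horizontal distance between long_socket_mid and drive_foot below 0.004 m), for 0.05 s.
At the end, for the whole second after the job is handed in: The long socket stands upright (within 0.06 rad) on the square drive, clicked fully home: its lower face within 1.8 mm of the ratchet head, its axis within 3 mm of the drive's, released; the short socket, torch and tape are within 20 mm of where they were (z of long_socket_mid in the frame of drive_foot between 0.038 and 0.0418 m and horizontal distance between long_socket_mid and drive_foot below 0.003 m and angle between long_socket_mid's own z axis and vertical below 0.06 rad and contact force between long_socket and the fingers below 0.1 N and distance of each of short_socket_mid, torch_mid, tape from where it was at the start of the episode below 0.02 m); the robot touches nothing.
It fails at once if the socket is forced: more than 50 N between it and the ratchet (contact force between long_socket and ratchet above 50 N).
It fails at once if the short socket is disturbed by more than 40 mm (distance of short_socket_mid from where it was at the start of the episode above 0.04 m).
It fails at once if the torch is knocked over or moved by more than 40 mm (distance of torch_mid from where it was at the start of the episode above 0.04 m or angle between torch_mid's own z axis and vertical above 0.5 rad).
It fails at once if the tape is moved by more than 40 mm (distance of tape from where it was at the start of the episode above 0.04 m).
It also fails if it takes over 72 s, if anything falls off the work surface, if the arm or the gripper's body presses on something with over 40 N, if the wrist force passes 120 N, or if a joint passes its speed limit or range.

### The arm

A 6-joint arm with a two-finger parallel gripper is mounted at the origin on a cart in front of the work surface, level with it; the furniture and walls round the work are solid. World frame = base frame: x ahead of the robot, y to its left, z up, the work surface at z = 0. Lengths are in m, angles in rad, forces in N, time in s.
With the tool pointing down it reaches from about 0.375 to 0.925 m from the base axis. Payload 5.7 kg.
Tool frame: the origin (TCP) lies between the finger pads; the fingertips stand r.tcp_to_tips ahead of it and the grasp point (between the pads) lies 6 mm ahead of it (r.tcp_to_tips is the distance from the TCP to the fingertips, in m); z points along the fingers, y is the line along which they close (so a half turn about z gives the same grasp; the last joint's range is limited). The gripper opens to 85 mm and grips with 20 to 120 N. Pads are 22 mm wide; open, the fingers measure 114 mm over their backs; the gripper's body (76 mm by 85 mm) begins 54 mm behind the grasp point. The pads swing forward as they close: fully open they stand 13 mm farther back than shut.
Start: joints at [1.041, 0.359, 1.51, -0, 1.272, -0.115], TCP at [0.242, 0.549, 0.256] pointing down, gripper open.
Joint ranges: [-2.97, 2.97], [-1.01, 2.36], [0.21, 2.38], [-0.96, 4.11], [0.2, 2.71], [-2.98, 2.98]. Speed limits (rad/s): [2.39, 2.39, 3.14, 3.14, 3.14, 3.14].

### API

Orientations are given as a rotation vector (axis times angle).
In Python, from bench import r gives the robot as it stands.
- The arm moves only by the tool send_rows, never from a script. Its argument "increments" is a list of rows, each a list of 7 numbers: the turn, a rotation vector about the world's x, y, z as a fraction of full scale, then the shift along the world's x, y, z as a fraction of full scale, then the gripper command: -1 is shut, 1 is fully open, values between are in proportion. In form: [[rx, ry, rz, dx, dy, dz, hand], ...]. A call has 1 to 8 rows; each row shifts and turns the commanded pose from where the row before left it; what a row does not reach is not made up. Full scale, the value 1, is 0.3 m for a shift and 2 rad for a turn. A row lasts 1/12 s, in which the tool goes at most 41.7 mm and 7.16 degrees, less where a joint would pass 70% of its speed; a pose out of reach is approached as far as the arm can. A call with a number of a shift or a turn outside -1 to 1 is refused whole. A call with a gripper value outside its range is refused whole. The fingers move at their own pace and stop on an object; the grip force is fixed at half the most. Time passes only in rows, so rows that do not move let the fingers close. It gives the time, the measured TCP pose, the force, the opening and the grip force at its end, in the units of the state.
- r.observe(): the state, without advancing time (a new reading comes with each control period).
- r.capture(name): name is "scene" or "top" or "wrist"; returns a dict with "pixels" (384x512x3 uint8, red, green, blue), "depth" (384x512 float32, m along the optical axis (not along the pixel's ray), 0 where there is no reading), "intrinsics" (3x3 intrinsics, pixels), "k1" (the pictures are not rectified: a ray, as slopes to the right and down, at radius r is drawn at 1 + k1 r^2 times it, then the intrinsics apply), "R" (3x3) and "t" (3): a world point X has camera coordinates R X + t; the wrist camera has in their place "mount" (4x4, takes a point from camera to tool coordinates, whose origin is the TCP and whose axes are the flange's). Camera axes: x right, y down, z forward; pixel columns grow to the right and rows downward; lengths in m; the calibration is good to about 2 mm. A picture is of the moment at which its call begins: read the wrist's pose just before it.
- r.job_done(): hands the job in; it is judged then, once.
Trained networks look in the newest picture that a camera, given by its name, has taken for a name from the list of things; names that differ only in an ending like _2 or _b are one class to them, and where a whole thing is asked for, a point or a joint stands for the part that bears it (a point fixed in the world has none). Each returns a list of dicts, best first, with "confidence" (0 to 1); they miss things now and then, are a little off and sometimes report something else, mostly with a low value. They report only what shows in the picture. A call takes as long as a camera call. They do not tell look-alikes from the thing itself.
- r.search_frame(thing, camera): "location" ([x, y, z] in m, in world coordinates, good to about 4 mm: the middle of the surface that is visible of it).
- r.silhouettes(thing, camera): "region" (384x512 bool, what is visible of it).
- r.spot_point(thing, camera): "location" ([x, y, z] in m, in world coordinates, good to about 4 mm: a listed point, or the origin of a listed thing).
The state is a dict: "clock": time; "joint_pos": joint angles; "qvel": joint speeds; "joint_efforts": joint torques, N m; "tcp_pos": TCP position; "tool_rot": TCP orientation; "contact_force": force on the tool from outside, world axes, zero at the start; "moment": the same for the moment, N m; "grip_width": finger opening in m; "grip_force": force on a finger pad.
Only numpy, scipy, OpenCV 4.12 (cv2) and the standard library are available. Lean on these libraries where they do the work, as an engineer would, in place of code of your own. Each camera call takes 0.05 s, during which the arm holds its last target. There are 200 camera calls.

## Working session

There is one attempt and no reset: what is moved stays moved. The work goes in short steps, Python scripts to look and compute and a tool call to move; the robot and the scene stay as the last step left them, time stands still between calls to the robot, and variables do not carry over. Pictures are saved under pics/ and viewed, at most 10 in all, crops included, and the job is handed in when it is done.

Besides the shell and the picture viewer there is one more tool, called after "Emit:" in YAML: its name, and indented under it one key for each argument. send_rows: Moves the arm, as the interface text tells. Shift numbers are shares of 0.3 m and turn numbers shares of 2 rad, none past 1 either way. Its arguments: {"type":"object","properties":{"increments":{"type":"array","items":{"type":"array","items":{"type":"number"}}}},"required":["increments"]}

```bash
mkdir -p pics
cat > h.py <<'E'
from bench import r
import numpy as np, cv2
def save(c,n,crop=None,s=1):
    im=c["pixels"][:,:,::-1]
    if crop: a,b,d,e=crop; im=im[a:b,d:e]
    cv2.imwrite(f"pics/{n}.png",cv2.resize(im,None,fx=s,fy=s,interpolation=cv2.INTER_CUBIC))
def cloud(c,pose=None):
    """world points HxWx3"""
    K=c["intrinsics"];k1=c["k1"];D=c["depth"]
    v,u=np.mgrid[:D.shape[0],:D.shape[1]]
    p=cv2.undistortPoints(np.stack([u,v],-1).reshape(-1,1,2).astype(float),K,np.array([k1,0,0,0.]))[:,0]
    P=np.c_[p,np.ones(len(p))]*D.reshape(-1,1)
    if "R" in c: W=(P-c["t"])@c["R"]
    else:
        T=c["mount"];s=pose or r.observe();Rt=cv2.Rodrigues(np.array(s["tool_rot"]))[0]
        W=(P@T[:3,:3].T+T[:3,3])@Rt.T+s["tcp_pos"]
    W[D.ravel()==0]=np.nan
    return W.reshape(*D.shape,3)
E
python3 - <<'E'
from h import *
s=r.observe();print({k:np.round(v,3) for k,v in s.items()},r.tcp_to_tips)
A=r.capture("top");B=r.capture("scene")
cv2.imwrite("pics/a.png",cv2.resize(np.hstack([A["pixels"],B["pixels"]])[:,:,::-1],(800,300)))
save(A,"top",s=1.5)
for t in ["long_socket_mid","drive_foot","drive_end","short_socket_mid","socket_tray","torch_mid","tape"]:
  for c in ["top","scene"]:
    print(t,c,[(np.round(d["location"],3).tolist(),round(d["confidence"],2)) for d in r.spot_point(t,c)])
E
```

```text
{'clock': np.float64(0.0), 'joint_pos': array([ 1.041,  0.36 ,  1.511, -0.   ,  1.273, -0.115]), 'qvel': array([ 0.   ,  0.   ,  0.   ,  0.001,  0.   , -0.002]), 'joint_efforts': array([ 1.0000e-03, -5.2762e+01, -2.7862e+01, -0.0000e+00,  1.3000e-02,
        0.0000e+00]), 'tcp_pos': array([0.241, 0.549, 0.255]), 'tool_rot': array([-6.470e-01, -3.074e+00,  3.000e-03]), 'contact_force': array([-0.302,  0.718, -0.055]), 'moment': array([-0.002, -0.004, -0.009]), 'grip_force': np.float64(0.0), 'grip_width': np.float64(0.085)} 0.025
long_socket_mid top [([0.586, 0.394, 0.042], 0.8), ([0.504, 0.302, 0.044], 0.47)]
long_socket_mid scene [([0.591, 0.39, 0.04], 0.94), ([0.497, 0.299, 0.046], 0.67)]
drive_foot top [([0.488, -0.001, 0.042], 0.65)]
drive_foot scene [([0.489, -0.006, 0.049], 0.62)]
drive_end top [([0.49, -0.001, 0.072], 0.61), ([0.493, -0.001, 0.059], 0.41)]
drive_end scene [([0.484, -0.002, 0.07], 0.93)]
short_socket_mid top [([0.514, 0.206, 0.029], 0.66)]
short_socket_mid scene [([0.512, 0.206, 0.036], 0.56)]
socket_tray top [([0.508, 0.252, 0.004], 0.76), ([0.502, 0.3, 0.042], 0.73)]
socket_tray scene [([0.508, 0.252, 0.001], 0.77), ([0.49, -0.006, 0.045], 0.68)]
torch_mid top [([0.704, -0.172, 0.046], 0.55)]
torch_mid scene [([0.708, -0.169, 0.047], 0.65)]
tape top [([0.672, 0.208, 0.003], 0.74)]
tape scene [([0.676, 0.214, 0.001], 0.65)]
```

View pics/top.png

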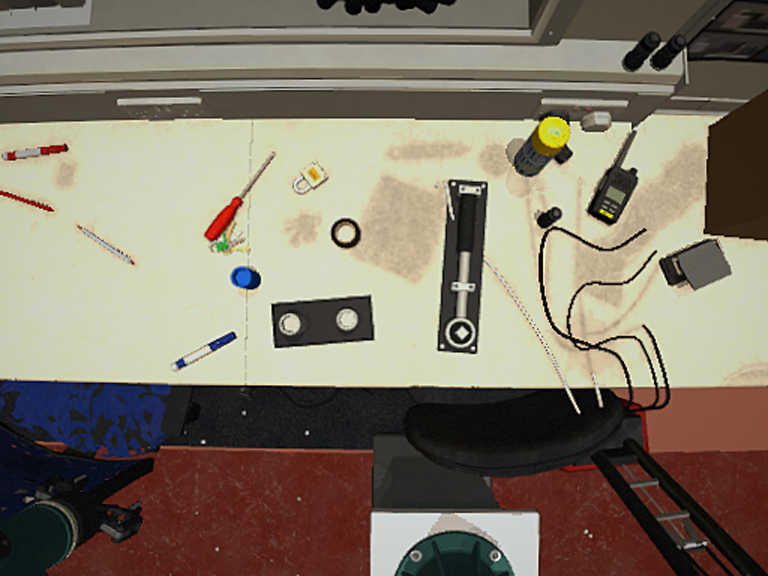

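View pics/a.png

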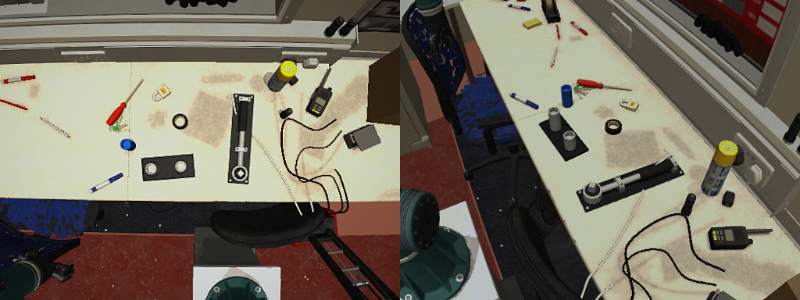

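The top view shows the tray's two sockets at (290,323) and (348,320). The blue look-alike is at (245,278), the drive at (461,333) with its handle along +x, the tape at (346,233) and the torch at about (549,214). Next I'll get a closer look with the wrist camera.

Emit:
send_rows:
  increments:
    - [0,0,0,0.095,-0.092,0,1]
    - [0,0,0,0.095,-0.092,0,1]
    - [0,0,0,0.095,-0.092,0,1]
    - [0,0,0,0.095,-0.092,0,1]
    - [0,0,0,0.095,-0.092,0,1]
    - [0,0,0,0.095,-0.092,0,1]
    - [0,0,0,0.095,-0.092,0,1]
    - [0,0,0,0.095,-0.092,0,1]

```text
clock: 1.47
tcp_pos: [0.471, 0.3268, 0.2565]
tool_rot: [0.647, 3.074, 0.0]
contact_force: [0.2, 1.0, -0.9]
grip_width: 0.0852
grip_force: 0.0
```

Emit:
send_rows:
  increments:
    - [0,0,0,0.05,-0.047,0,1]
    - [0,0,0,0,0,0,1]
    - [0,0,0,0,0,0,1]

```text
clock: 1.72
tcp_pos: [0.4856, 0.3133, 0.2562]
tool_rot: [-0.651, -3.073, -0.0]
contact_force: [-1.0, -0.7, 0.4]
grip_width: 0.0854
grip_force: 0.0
```

```bash
cat > meas.py <<'E'
from h import *
def fit(W,c,z0,z1,rad):
    m=(W[...,2]>z0)&(W[...,2]<z1)&(np.hypot(W[...,0]-c[0],W[...,1]-c[1])<rad)
    p=W[m]; (cx,cy),rr=cv2.minEnclosingCircle(p[:,:2].astype(np.float32))
    return dict(n=len(p),mean=p.mean(0).round(4),med=np.median(p,0).round(4),enc=(round(cx,4),round(cy,4),round(rr,4)))
E
python3 - <<'E'
from meas import *
s=r.observe();c=r.capture("wrist");W=cloud(c,s);save(c,"w1",s=1.5)
print(s["tcp_pos"],s["tool_rot"],s["joint_pos"])
print("wrist",fit(W,(.5,.3),.076,.095,.03))
print("short",fit(W,(.513,.206),.05,.07,.03))
A=r.capture("top");T=cloud(A);print("top",fit(T,(.5,.3),.076,.095,.03),fit(T,(.49,0),.062,.08,.02))
print([(d["location"],d["confidence"]) for d in r.spot_point("long_socket_mid","wrist")])
E
```

```text
[0.48560589 0.31331428 0.25622088] [-6.51081078e-01 -3.07317472e+00 -1.68984832e-04] [ 4.53360076e-01  3.27284351e-01  1.55910931e+00  2.22550713e-04
  1.25529541e+00 -6.99960458e-01]
wrist {'n': 668, 'mean': array([0.5043, 0.3035, 0.082 ]), 'med': array([0.5044, 0.3036, 0.0825]), 'enc': (0.5049, 0.3033, 0.0194)}
short {'n': 590, 'mean': array([0.5136, 0.2045, 0.0564]), 'med': array([0.5134, 0.2042, 0.0573]), 'enc': (0.5139, 0.2034, 0.0195)}
top {'n': 79, 'mean': array([0.5028, 0.3016, 0.082 ]), 'med': array([0.502 , 0.3018, 0.0817]), 'enc': (0.5034, 0.302, 0.0192)} {'n': 52, 'mean': array([ 0.4896, -0.004 ,  0.0683]), 'med': array([ 0.4908, -0.0042,  0.0682]), 'enc': (0.4895, -0.0036, 0.0122)}
[([0.4971, 0.3039, 0.042], 0.86), ([0.5872, 0.392, 0.0403], 0.57)]
```

View pics/w1.png

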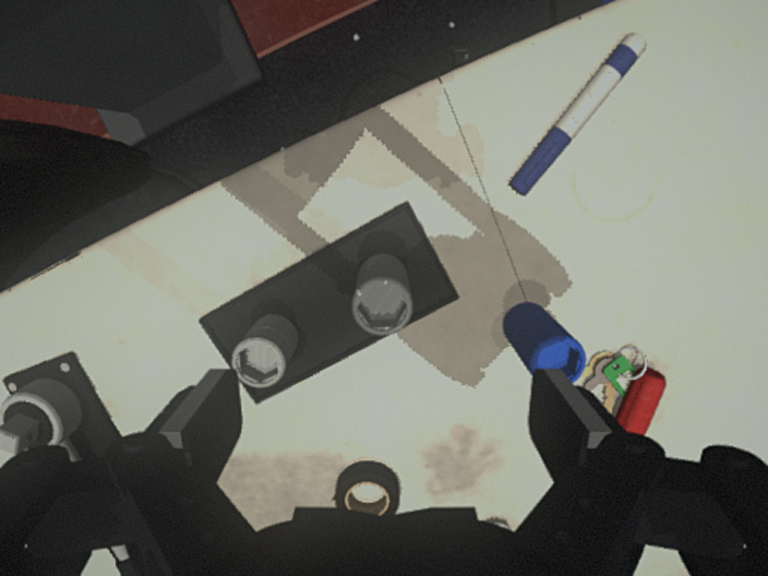

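The wrist view shows the long socket at (382,300), the short one at (260,355) and the blue look-alike at (548,340). The two cameras agree that the long socket's axis is near (0.504, 0.303). Next, the drive.

Emit:
send_rows:
  increments:
    - [0,0,0,-0.006,-0.128,0,1]
    - [0,0,0,-0.006,-0.128,0,1]
    - [0,0,0,-0.006,-0.128,0,1]
    - [0,0,0,-0.006,-0.128,0,1]
    - [0,0,0,-0.006,-0.128,0,1]
    - [0,0,0,-0.006,-0.128,0,1]
    - [0,0,0,-0.006,-0.128,0,1]
    - [0,0,0,-0.006,-0.128,0,1]

```text
clock: 2.53
tcp_pos: [0.4696, 0.0067, 0.2565]
tool_rot: [0.643, 3.075, 0.0]
contact_force: [0.8, -0.7, 0.2]
grip_width: 0.0859
grip_force: 0.0
```

Emit:
send_rows:
  increments:
    - [0,0,0,0,0,0,1]
    - [0,0,0,0,0,0,1]

```text
clock: 2.7
tcp_pos: [0.4701, 0.0064, 0.2565]
tool_rot: [0.651, 3.073, 0.0]
contact_force: [0.2, 0.6, 0.2]
grip_width: 0.0855
grip_force: 0.0
```

Run:
```python
from meas import *
s=r.observe();c=r.capture("wrist");W=cloud(c,s)
print(s["tcp_pos"],s["tool_rot"],s["joint_pos"])
print("end",fit(W,(.49,-.003),.068,.08,.02))
m=(abs(W[...,2]-.045)<.004)&(np.hypot(W[...,0]-.49,W[...,1]+.003)<.035)
p=W[m];print("washer",len(p),p.mean(0),cv2.minEnclosingCircle(p[:,:2].astype(np.float32)))
m=(W[...,2]>.066)&(np.hypot(W[...,0]-.49,W[...,1]+.003)<.02)
q=W[m];print(np.round(q,4)[::8].tolist()[:40]); print(cv2.minAreaRect(q[:,:2].astype(np.float32)*1000))
v,u=np.where(m);v0,u0=int(v.mean()),int(u.mean());print(u0,v0)
save(c,"w2",(max(v0-60,0),v0+60,max(u0-80,0),u0+80),5)
for n in("drive_end","drive_foot"):print([(d["location"],d["confidence"]) for d in r.spot_point(n,"wrist")])
```

```text
[0.47010991 0.00639737 0.25645541] [6.50706984e-01 3.07330753e+00 3.26405243e-04] [-1.33616488e-01  1.70416374e-01  1.77917584e+00  2.10648118e-04
  1.19183163e+00 -1.28719639e+00]
end {'n': 277, 'mean': array([ 0.4909, -0.0028,  0.07  ]), 'med': array([ 0.491 , -0.0027,  0.0701]), 'enc': (0.4911, -0.0032, 0.0113)}
washer 1528 [ 0.48894204 -0.00198241  0.04361023] ((0.49110889434814453, -0.0029321236070245504), 0.027581550180912018)
[[0.4785, -0.0026, 0.0667], [0.4815, -0.0008, 0.0668], [0.4825, -0.0001, 0.0682], [0.4828, -0.0013, 0.0691], [0.4826, -0.0055, 0.0669], [0.4853, 0.0018, 0.069], [0.4831, -0.0057, 0.069], [0.486, 0.0015, 0.0697], [0.4899, 0.0083, 0.067], [0.4856, -0.0015, 0.0703], [0.4896, 0.0052, 0.0671], [0.4846, -0.0064, 0.0702], [0.4877, 0.0007, 0.0702], [0.4911, 0.0077, 0.0694], [0.4875, -0.0024, 0.07], [0.4904, 0.0048, 0.0711], [0.4864, -0.0072, 0.0704], [0.4902, 0.0007, 0.0692], [0.4938, 0.0076, 0.0677], [0.4889, -0.0041, 0.0702], [0.492, 0.003, 0.0704], [0.4878, -0.0089, 0.0704], [0.491, -0.0018, 0.0704], [0.4945, 0.0052, 0.0691], [0.4898, -0.0066, 0.0707], [0.4928, 0.0005, 0.0713], [0.4893, -0.0117, 0.0686], [0.492, -0.0044, 0.0706], [0.4952, 0.0027, 0.0703], [0.4908, -0.0092, 0.0709], [0.4943, -0.0022, 0.0699], [0.4905, -0.0144, 0.0681], [0.4932, -0.006, 0.0712], [0.4967, 0.001, 0.0702], [0.4923, -0.0109, 0.071], [0.4954, -0.0038, 0.0709], [0.4934, -0.0136, 0.0673], [0.4954, -0.0059, 0.0714], [0.4997, 0.0008, 0.0678], [0.4972, -0.0056, 0.07]]
((491.4931640625, -3.030546188354492), (18.51367950439453, 18.773488998413086), 44.56816864013672)
256 200
[([0.4929, -0.0036, 0.0736], 0.83)]
[([0.4928, -0.0012, 0.0467], 0.68)]
```

View pics/w2.png

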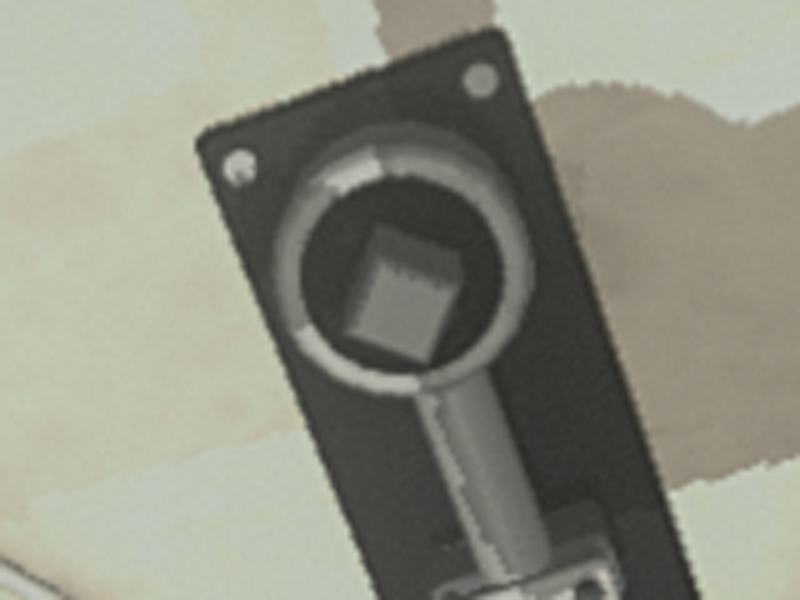

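The crop shows the square drive as a diamond at (405,295). It measures 18.6 mm wide, stands at about 45° world yaw, and its axis is at (0.4912, -0.0030). Now back to the socket to grasp it.

Emit:
send_rows:
  increments:
    - [0,0,0,0.0141,0.1236,0,1]
    - [0,0,0,0.0141,0.1236,0,1]
    - [0,0,0,0.0141,0.1236,0,1]
    - [0,0,0,0.0141,0.1236,0,1]
    - [0,0,0,0.0141,0.1236,0,1]
    - [0,0,0,0.0141,0.1236,0,1]
    - [0,0,0,0.0141,0.1236,0,1]
    - [0,0,0,0.0141,0.1236,0,1]

```text
clock: 3.52
tcp_pos: [0.5027, 0.3078, 0.2562]
tool_rot: [-0.641, -3.075, -0.0]
contact_force: [1.5, 0.5, -0.3]
grip_width: 0.0854
grip_force: 0.0
```

Emit:
send_rows:
  increments:
    - [0,0,0,0,0,-0.1,1]
    - [0,0,0,0,0,-0.1,1]
    - [0,0,0,0,0,-0.1,1]
    - [0,0,0,0,0,0,1]
    - [0,0,0,0,0,0,1]

```text
clock: 3.93
tcp_pos: [0.5019, 0.3047, 0.1649]
tool_rot: [-0.642, -3.071, 0.004]
contact_force: [-0.0, 0.1, 0.6]
grip_width: 0.0853
grip_force: 0.0
```

Run:
```python
from meas import *
s=r.observe();c=r.capture("wrist");W=cloud(c,s)
print(s["tcp_pos"],s["tool_rot"]); print(fit(W,(.504,.303),.076,.095,.03))
```

```text
[0.5019341  0.30471952 0.16493498] [-0.64199724 -3.07142901  0.00403373]
{'n': 1410, 'mean': array([0.5044, 0.3034, 0.082 ]), 'med': array([0.5046, 0.3033, 0.0825]), 'enc': (0.505, 0.3032, 0.0194)}
```

Emit:
send_rows:
  increments:
    - [0,0,0,0.01,-0.005,0,1]
    - [0,0,0,0,0,-0.08,1]
    - [0,0,0,0,0,-0.08,1]
    - [0,0,0,0,0,-0.08,1]
    - [0,0,0,0,0,-0.07,1]
    - [0,0,0,0,0,0,1]
    - [0,0,0,0,0,0,1]

```text
clock: 4.57
tcp_pos: [0.5079, 0.3022, 0.0742]
tool_rot: [0.647, 3.074, 0.0]
contact_force: [-0.1, -0.5, 0.9]
grip_width: 0.0854
grip_force: 0.0
```

Emit:
send_rows:
  increments:
    - [0,0,0,0,0,0,-1]
    - [0,0,0,0,0,0,-1]
    - [0,0,0,0,0,0,-1]
    - [0,0,0,0,0,0,-1]
    - [0,0,0,0,0,0,-1]
    - [0,0,0,0,0,0,-1]
    - [0,0,0,0,0,0,-1]
    - [0,0,0,0,0,0,-1]

```text
clock: 5.23
tcp_pos: [0.5081, 0.3024, 0.0748]
tool_rot: [0.646, 3.072, 0.002]
contact_force: [-0.5, 0.1, 7.4]
grip_width: 0.0368
grip_force: 59.3
```

Emit:
send_rows:
  increments:
    - [0,0,0,0,0,0.06,-1]
    - [0,0,0,0,0,0.09,-1]
    - [0,0,0,0,0,0.09,-1]
    - [0,0,0,0,0,0.09,-1]
    - [0,0,0,0,0,0.0,-1]
    - [0,0,0,-0.005,-0.1,0,-1]
    - [0,0,0,-0.005,-0.114,0,-1]
    - [0,0,0,-0.005,-0.114,0,-1]

```text
clock: 5.9
tcp_pos: [0.5019, 0.2031, 0.1717]
tool_rot: [-0.644, -3.074, 0.001]
contact_force: [1.1, -1.3, -3.2]
grip_width: 0.0373
grip_force: 61.1
```

Emit:
send_rows:
  increments:
    - [0,0,0,-0.005,-0.114,0,-1]
    - [0,0,0,-0.005,-0.114,0,-1]
    - [0,0,0,-0.005,-0.114,0,-1]
    - [0,0,0,-0.005,-0.114,0,-1]
    - [0,0,0,-0.005,-0.114,0,-1]
    - [0,0,0,-0.005,-0.114,0,-1]
    - [0,0,0,0,0,0,-1]
    - [0,0,0,0,0,0,-1]
    - [0,0,0,0,0,0,-1]

```text
$.increments: bad value
```

Emit:
send_rows:
  increments:
    - [0,0,0,-0.005,-0.115,0,-1]
    - [0,0,0,-0.005,-0.115,0,-1]
    - [0,0,0,-0.005,-0.115,0,-1]
    - [0,0,0,-0.005,-0.115,0,-1]
    - [0,0,0,-0.005,-0.115,0,-1]
    - [0,0,0,-0.005,-0.115,0,-1]
    - [0,0,0,0,0,0,-1]
    - [0,0,0,0,0,0,-1]

```text
clock: 6.57
tcp_pos: [0.4931, -0.0048, 0.1717]
tool_rot: [-0.653, -3.072, 0.0]
contact_force: [-0.6, 0.1, -2.7]
grip_width: 0.0367
grip_force: 61.2
```

Run:
```python
from meas import *
s=r.observe();c=r.capture("wrist");W=cloud(c,s)
t=s["tcp_pos"];print(t,s["tool_rot"],s["joint_pos"],s["contact_force"],s["grip_width"])
m=(np.hypot(W[...,0]-t[0],W[...,1]-t[1])<.03)&(W[...,2]>t[2]-.06); z=W[m][:,2]; print(np.histogram(z-t[2],np.arange(-.06,.04,.005)))
print(fit(W,t,t[2]+.004,t[2]+.016,.022))
save(c,"w3",s=1.5)
```

```text
[ 0.49312416 -0.00482762  0.17167473] [-6.52620060e-01 -3.07192185e+00  1.62040766e-04] [-1.49936502e-01  3.08062457e-01  1.83605968e+00 -4.39907007e-05
  9.98586986e-01 -1.30203995e+00] [-0.60787021  0.11099758 -2.72268995] 0.03670945459515839
(array([ 120,  140,  143,  242,  101,  190,  212,  251,  428,  736, 2855,
       1148, 1314, 3900,  992,  295,  490,  516,  389]), array([-6.00000000e-02, -5.50000000e-02, -5.00000000e-02, -4.50000000e-02,
       -4.00000000e-02, -3.50000000e-02, -3.00000000e-02, -2.50000000e-02,
       -2.00000000e-02, -1.50000000e-02, -1.00000000e-02, -5.00000000e-03,
       -2.77555756e-17,  5.00000000e-03,  1.00000000e-02,  1.50000000e-02,
        2.00000000e-02,  2.50000000e-02,  3.00000000e-02,  3.50000000e-02]))
{'n': 4660, 'mean': array([ 0.4901, -0.0036,  0.1802]), 'med': array([ 0.4906, -0.0038,  0.18  ]), 'enc': (0.4931, -0.0048, 0.022)}
```

View pics/w3.png

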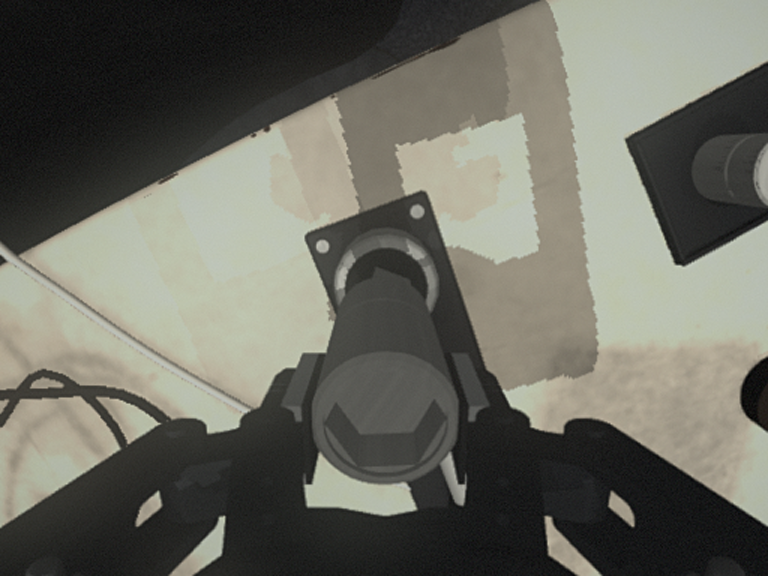

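The wrist view shows the gripped socket's rim at (386,418), with the drive just visible below it at about (385,275). I'll fit the rim to get its axis.

Run:
```python
from meas import *
from scipy.optimize import least_squares
s=r.observe();t=s["tcp_pos"];c=r.capture("wrist");W=cloud(c,s)
m=np.zeros(W.shape[:2],bool);m[225:330,203:312]=1
m&=(W[...,2]>t[2]+.004)&(W[...,2]<t[2]+.013)&(np.hypot(*(W[...,:2]-t[:2]).transpose(2,0,1))<.03)
# largest connected comp, hull of it, circle of known radius
n,l,st,_=cv2.connectedComponentsWithStats(m.astype(np.uint8));k=1+np.argmax(st[1:,4]);p=W[l==k]
print(st[k],cv2.minEnclosingCircle(p[:,:2].astype(np.float32)),np.median(p[:,2]))
# template: disc r=19mm on xy covering most points
best=max(((np.hypot(p[:,0]-x,p[:,1]-y)<.019).sum(),x,y) for x in np.arange(t[0]-.01,t[0]+.01,.0005) for y in np.arange(t[1]-.01,t[1]+.01,.0005))
print(best,len(p)); q=p[:,:2]
for pr in (0.5,99.5):print(np.percentile(q,pr,axis=0))
R=np.array([[.403,.915],[.915,-.403]]);d=(q-t[:2])@R.T;print("closing/perp extents",np.percentile(d,[.5,99.5],axis=0))
```

```text
[ 203  230  109   94 4336] ((0.49394136667251587, -0.0035853656008839607), 0.02345217764377594) 0.17976838896655714
(np.int64(3815), np.float64(0.4901035964083584), np.float64(-0.0015872423519398618)) 4336
[ 0.47144986 -0.02485367]
[0.51034118 0.0186399 ]
closing/perp extents [[-0.01927734 -0.02203165]
 [ 0.02010857  0.01484773]]
```

Emit:
send_rows:
  increments:
    - [0,0,0,0.004,0.0015,-0.03,-1]
    - [0,0,0,0,0,-0.03,-1]
    - [0,0,0,0,0,-0.03,-1]
    - [0,0,0,0,0,0,-1]
    - [0,0,0,0,0,0,-1]

```text
clock: 7.08
tcp_pos: [0.494, -0.0021, 0.1441]
tool_rot: [-0.645, -3.072, 0.0]
contact_force: [0.6, 0.2, -3.1]
grip_width: 0.0364
grip_force: 61.2
```

Emit:
send_rows:
  increments:
    - [0,0,0,0,0,-0.004,-1]
    - [0,0,0,0,0,-0.004,-1]
    - [0,0,0,0,0,0,-1]

```text
clock: 7.33
tcp_pos: [0.4951, -0.0028, 0.1429]
tool_rot: [0.647, 3.074, -0.0]
contact_force: [0.3, 0.5, -3.1]
grip_width: 0.0365
grip_force: 61.2
```

```bash
cat > avg.py <<'E'
from h import *
def avg(n=8):
    L=[]
    for i in range(n):
        s=r.observe();L.append(np.r_[s["tcp_pos"],s["contact_force"],s["moment"]]);r.capture("wrist")
    L=np.array(L);print("mean",L.mean(0).round(4),"std",L.std(0).round(4),"t",round(float(s["clock"]),2),s["joint_pos"].round(3))
    return L.mean(0)
if __name__=="__main__": avg()
E
python3 avg.py
```

```text
mean [ 0.4951 -0.0029  0.143   0.1301  0.1575 -2.8256 -0.012   0.0049  0.0059] std [0.000e+00 0.000e+00 1.000e-04 5.797e-01 5.238e-01 6.546e-01 2.560e-02
 3.170e-02 2.190e-02] t 7.68 [-0.145  0.351  1.862 -0.     0.928 -1.301]
```

Emit:
send_rows:
  increments:
    - [0,0,0,-0.002,-0.004,0,-1]
    - [0,0,0,0,0,-0.004,-1]
    - [0,0,0,0,0,0,-1]
    - [0,0,0,0,0,0,-1]

```text
clock: 8.07
tcp_pos: [0.4942, -0.004, 0.1416]
tool_rot: [-0.647, -3.074, 0.0]
contact_force: [-0.3, 0.6, -2.8]
grip_width: 0.0365
grip_force: 61.2
```

Emit:
send_rows:
  increments:
    - [0,0,0,0,0,-0.004,-1]
    - [0,0,0,0,0,0,-1]
    - [0,0,0,0,0,0,-1]

```text
clock: 8.32
tcp_pos: [0.4944, -0.004, 0.1404]
tool_rot: [-0.647, -3.074, 0.0]
contact_force: [-0.4, -0.3, -2.5]
grip_width: 0.0368
grip_force: 61.2
```

Emit:
send_rows:
  increments:
    - [0,0,0,0,-0.001,-0.004,-1]
    - [0,0,0,0,0,0,-1]
    - [0,0,0,0,0,0,-1]

```text
clock: 8.57
tcp_pos: [0.4946, -0.0043, 0.1394]
tool_rot: [0.647, 3.074, 0.0]
contact_force: [0.4, 0.0, -1.3]
grip_width: 0.0368
grip_force: 61.5
```

Emit:
send_rows:
  increments:
    - [0,0,0,0,0,-0.003,-1]
    - [0,0,0,0,0,0,-1]
    - [0,0,0,0,0,0,-1]

```text
clock: 8.82
tcp_pos: [0.4948, -0.0043, 0.1388]
tool_rot: [0.647, 3.073, 0.0]
contact_force: [-0.4, 0.9, 5.4]
grip_width: 0.0365
grip_force: 61.9
```

Contact is at about 8 N with the lower face roughly 23 mm above the washer, so the socket is resting on the taper. I'll turn it in small steps and watch height, force and moment.

Emit:
send_rows:
  increments:
    - [0,0,-0.025,-0.0002,-0.0006,0,-1]
    - [0,0,-0.025,-0.0002,-0.0006,0,-1]
    - [0,0,0,0,0,0,-1]

```text
clock: 9.07
tcp_pos: [0.4945, -0.0046, 0.1385]
tool_rot: [0.802, 3.037, 0.0]
contact_force: [0.2, 1.2, 0.7]
grip_width: 0.0366
grip_force: 61.9
```

Emit:
send_rows:
  increments:
    - [0,0,-0.025,-0.0003,-0.0006,0,-1]
    - [0,0,-0.025,-0.0002,-0.0005,0,-1]
    - [0,0,0,0,0,0,-1]

```text
clock: 9.32
tcp_pos: [0.4942, -0.005, 0.1383]
tool_rot: [0.951, 2.994, 0.0]
contact_force: [0.4, 1.0, -0.5]
grip_width: 0.0369
grip_force: 61.8
```

Emit:
send_rows:
  increments:
    - [0,0,-0.025,-0.0003,-0.0005,0,-1]
    - [0,0,-0.025,-0.0003,-0.0005,0,-1]
    - [0,0,0,0,0,0,-1]

```text
clock: 9.57
tcp_pos: [0.4937, -0.0053, 0.1381]
tool_rot: [-1.098, -2.943, 0.0]
contact_force: [0.2, 1.2, -2.2]
grip_width: 0.0364
grip_force: 61.8
```

```bash
python3 -c "
from avg import *
avg(4)"
```

```text
mean [ 0.4937 -0.0053  0.1381  0.6163  0.6997 -2.1187  0.1668 -0.1308 -0.0215] std [0.     0.     0.     0.455  0.5844 0.4637 0.0174 0.0248 0.0141] t 9.72 [-0.151  0.357  1.869 -0.     0.916 -1.009]
```

Emit:
send_rows:
  increments:
    - [0,0,0,0,0,-0.003,-1]
    - [0,0,0,0,0,0,-1]
    - [0,0,0,0,0,0,-1]

```text
clock: 10.02
tcp_pos: [0.4938, -0.0054, 0.1375]
tool_rot: [-1.098, -2.943, 0.0]
contact_force: [-0.4, 0.4, 0.1]
grip_width: 0.0363
grip_force: 61.8
```

Emit:
send_rows:
  increments:
    - [0,0,-0.025,-0.0004,-0.0005,0,-1]
    - [0,0,-0.025,-0.0004,-0.0005,0,-1]
    - [0,0,0,0,0,0,-1]

```text
clock: 10.27
tcp_pos: [0.4933, -0.0056, 0.1373]
tool_rot: [-1.246, -2.883, 0.0]
contact_force: [0.5, 0.4, -2.6]
grip_width: 0.0365
grip_force: 61.6
```

```bash
python3 -c "
from avg import *
avg(4)"
```

```text
mean [ 0.4934 -0.0056  0.1373 -0.0071  0.4171 -2.5769  0.0791 -0.039  -0.0289] std [0.     0.     0.     0.3016 0.2492 0.3815 0.0218 0.0541 0.0169] t 10.42 [-0.151  0.358  1.87  -0.     0.914 -0.909]
```

Emit:
send_rows:
  increments:
    - [0,0,0,0,0,-0.003,-1]
    - [0,0,0,0,0,0,-1]
    - [0,0,0,0,0,0,-1]

```text
clock: 10.72
tcp_pos: [0.4936, -0.0057, 0.1365]
tool_rot: [-1.244, -2.885, 0.0]
contact_force: [-0.5, 0.0, -2.7]
grip_width: 0.0365
grip_force: 61.6
```

Emit:
send_rows:
  increments:
    - [0,0,-0.012,-0.0002,-0.0002,-0.001,-1]
    - [0,0,0,0,0,0,-1]
    - [0,0,0,0,0,0,-1]

```text
clock: 10.97
tcp_pos: [0.4935, -0.0057, 0.1362]
tool_rot: [-1.279, -2.869, 0.0]
contact_force: [0.6, 0.8, -2.7]
grip_width: 0.0365
grip_force: 61.6
```

```bash
python3 -c "
from avg import *
avg(4)"
```

```text
mean [ 0.4935 -0.0057  0.1362  0.3327 -0.1598 -2.8006  0.0044 -0.02    0.0069] std [0.     0.     0.     0.3982 0.6638 0.1591 0.0358 0.017  0.0251] t 11.12 [-0.151  0.36   1.871 -0.     0.911 -0.884]
```

The socket is on the square: the lower face is about 20 mm above the washer, with no push and the moment near zero. Now down to the ball.

Emit:
send_rows:
  increments:
    - [0,0,0,0,0,-0.004,-1]
    - [0,0,0,0,0,-0.003,-1]
    - [0,0,0,0,0,0,-1]

```text
clock: 11.42
tcp_pos: [0.4934, -0.0056, 0.1339]
tool_rot: [-1.279, -2.869, 0.0]
contact_force: [-0.6, 0.8, -2.8]
grip_width: 0.0367
grip_force: 61.6
```

Emit:
send_rows:
  increments:
    - [0,0,0,0,0,-0.003,-1]
    - [0,0,0,0,0,0,-1]
    - [0,0,0,0,0,0,-1]

```text
clock: 11.67
tcp_pos: [0.4936, -0.0056, 0.1332]
tool_rot: [-1.279, -2.869, 0.0]
contact_force: [0.3, -0.1, -2.9]
grip_width: 0.0368
grip_force: 61.6
```

Emit:
send_rows:
  increments:
    - [0,0,0,0,0,-0.003,-1]
    - [0,0,0,0,0,0,-1]
    - [0,0,0,0,0,0,-1]

```text
clock: 11.92
tcp_pos: [0.4939, -0.0056, 0.1325]
tool_rot: [1.279, 2.869, 0.0]
contact_force: [0.5, 0.5, -1.5]
grip_width: 0.0368
grip_force: 61.6
```

```bash
python3 -c "
from avg import *
avg(4)"
```

```text
mean [ 0.4938 -0.0056  0.1325  0.4717  0.2287 -1.9488  0.1116 -0.1708 -0.0027] std [0.     0.     0.     0.4733 0.5577 0.3604 0.0144 0.0224 0.0198] t 12.07 [-0.151  0.366  1.875  0.     0.901 -0.883]
```

Ball contact is starting. I'll keep pressing in steps of about 0.6 mm and watch the force.

Emit:
send_rows:
  increments:
    - [0,0,0,0,0,-0.002,-1]
    - [0,0,0,0,0,0,-1]
    - [0,0,0,0,0,0,-1]

```text
clock: 12.37
tcp_pos: [0.494, -0.0056, 0.1319]
tool_rot: [1.279, 2.869, 0.001]
contact_force: [0.7, 1.3, -1.8]
grip_width: 0.0368
grip_force: 61.5
```

Emit:
send_rows:
  increments:
    - [0,0,0,0,0,-0.002,-1]
    - [0,0,0,0,0,0,-1]
    - [0,0,0,0,0,0,-1]

```text
clock: 12.62
tcp_pos: [0.4942, -0.0056, 0.1314]
tool_rot: [1.279, 2.868, 0.001]
contact_force: [2.7, 2.3, 0.9]
grip_width: 0.0369
grip_force: 61.6
```

Emit:
send_rows:
  increments:
    - [0,0,0,0,0,-0.002,-1]
    - [0,0,0,0,0,0,-1]
    - [0,0,0,0,0,0,-1]

```text
clock: 12.87
tcp_pos: [0.4944, -0.0055, 0.1308]
tool_rot: [1.279, 2.868, 0.001]
contact_force: [3.9, 3.7, -0.6]
grip_width: 0.0367
grip_force: 61.6
```

Emit:
send_rows:
  increments:
    - [0,0,0,0,0,-0.003,-1]
    - [0,0,0,0,0,0,-1]
    - [0,0,0,0,0,0,-1]

```text
clock: 13.12
tcp_pos: [0.4945, -0.0055, 0.1298]
tool_rot: [1.279, 2.868, 0.002]
contact_force: [3.6, 3.9, -0.3]
grip_width: 0.0368
grip_force: 61.6
```

Emit:
send_rows:
  increments:
    - [0,0,0,0,0,-0.002,-1]
    - [0,0,0,0,0,0,-1]
    - [0,0,0,0,0,0,-1]

```text
clock: 13.37
tcp_pos: [0.4945, -0.0055, 0.1292]
tool_rot: [1.279, 2.868, 0.002]
contact_force: [4.7, 3.4, -1.7]
grip_width: 0.0368
grip_force: 61.6
```

Emit:
send_rows:
  increments:
    - [0,0,0,0,0,-0.002,-1]
    - [0,0,0,0,0,0,-1]
    - [0,0,0,0,0,0,-1]

```text
clock: 13.62
tcp_pos: [0.4944, -0.0054, 0.1284]
tool_rot: [1.279, 2.868, 0.002]
contact_force: [4.8, 3.4, -2.7]
grip_width: 0.0365
grip_force: 61.5
```

```bash
python3 -c "
from avg import *
avg(3)"
```

```text
mean [ 0.4944 -0.0054  0.1284  5.097   3.8658 -2.9629  0.9138 -1.0533 -0.0435] std [0.     0.     0.     0.4315 0.3591 0.3217 0.005  0.0081 0.0276] t 13.72 [-1.510e-01  3.720e-01  1.878e+00  1.000e-03  8.900e-01 -8.830e-01]
```

The push has fallen off, so the ball has been passed and is riding the wall with about 6 N of side force. I'll go on down towards home, at TCP z of about 0.116.

Emit:
send_rows:
  increments:
    - [0,0,0,0,0,-0.004,-1]
    - [0,0,0,0,0,-0.004,-1]
    - [0,0,0,0,0,0,-1]

```text
clock: 14.02
tcp_pos: [0.4943, -0.0054, 0.1259]
tool_rot: [1.279, 2.868, 0.002]
contact_force: [4.7, 4.0, -4.0]
grip_width: 0.0368
grip_force: 61.5
```

Emit:
send_rows:
  increments:
    - [0,0,0,0,0,-0.004,-1]
    - [0,0,0,0,0,-0.004,-1]
    - [0,0,0,0,0,0,-1]

```text
clock: 14.27
tcp_pos: [0.4943, -0.0054, 0.1235]
tool_rot: [1.279, 2.868, 0.002]
contact_force: [5.2, 4.7, -3.8]
grip_width: 0.0369
grip_force: 61.5
```

Emit:
send_rows:
  increments:
    - [0,0,0,0,0,-0.004,-1]
    - [0,0,0,0,0,-0.004,-1]
    - [0,0,0,0,0,0,-1]

```text
clock: 14.52
tcp_pos: [0.4941, -0.0054, 0.1209]
tool_rot: [1.28, 2.869, 0.001]
contact_force: [4.7, 5.5, -4.6]
grip_width: 0.0367
grip_force: 61.5
```

Emit:
send_rows:
  increments:
    - [0,0,0,0,0,-0.003,-1]
    - [0,0,0,0,0,-0.003,-1]
    - [0,0,0,0,0,0,-1]

```text
clock: 14.77
tcp_pos: [0.4937, -0.0054, 0.1188]
tool_rot: [-1.279, -2.869, -0.001]
contact_force: [5.0, 3.5, -9.1]
grip_width: 0.0367
grip_force: 61.2
```

Emit:
send_rows:
  increments:
    - [0,0,0,0,0,-0.003,-1]
    - [0,0,0,0,0,-0.002,-1]
    - [0,0,0,0,0,0,-1]

```text
clock: 15.02
tcp_pos: [0.4931, -0.0056, 0.1174]
tool_rot: [-1.279, -2.868, 0.001]
contact_force: [3.5, 2.7, -7.6]
grip_width: 0.0366
grip_force: 61.2
```

Emit:
send_rows:
  increments:
    - [0,0,0,0,0,-0.002,-1]
    - [0,0,0,0,0,0,-1]
    - [0,0,0,0,0,0,-1]

```text
clock: 15.27
tcp_pos: [0.4932, -0.0057, 0.1172]
tool_rot: [-1.279, -2.869, 0.001]
contact_force: [2.7, 1.1, -6.6]
grip_width: 0.0363
grip_force: 61.2
```

Emit:
send_rows:
  increments:
    - [0,0,0,0,0,-0.002,-1]
    - [0,0,0,0,0,0,-1]
    - [0,0,0,0,0,0,-1]

```text
clock: 15.52
tcp_pos: [0.4933, -0.0057, 0.1168]
tool_rot: [-1.279, -2.869, 0.001]
contact_force: [2.2, 2.3, -4.0]
grip_width: 0.0372
grip_force: 61.4
```

Emit:
send_rows:
  increments:
    - [0,0,0,0,0,-0.002,-1]
    - [0,0,0,0,0,0,-1]
    - [0,0,0,0,0,0,-1]

```text
clock: 15.77
tcp_pos: [0.4934, -0.0058, 0.1162]
tool_rot: [-1.279, -2.869, 0.001]
contact_force: [1.3, 0.4, -2.3]
grip_width: 0.0369
grip_force: 61.5
```

Emit:
send_rows:
  increments:
    - [0,0,0,0,0,-0.002,-1]
    - [0,0,0,0,0,0,-1]
    - [0,0,0,0,0,0,-1]

```text
clock: 16.02
tcp_pos: [0.4934, -0.0058, 0.1158]
tool_rot: [-1.279, -2.869, 0.001]
contact_force: [-0.5, 0.4, 2.9]
grip_width: 0.0366
grip_force: 62.2
```

```bash
python3 -c "
from avg import *
avg(3)"
```

```text
mean [ 0.4934 -0.0058  0.1158 -0.344   0.3138  3.2818  0.1478  0.0978  0.0283] std [0.     0.     0.     0.2427 0.2612 0.2581 0.0196 0.0463 0.0132] t 16.12 [-0.152  0.392  1.89  -0.     0.86  -0.883]
```

Emit:
send_rows:
  increments:
    - [0,0,0,0,0,-0.002,-1]
    - [0,0,0,0,0,0,-1]
    - [0,0,0,0,0,0,-1]

```text
clock: 16.42
tcp_pos: [0.4935, -0.0058, 0.1157]
tool_rot: [1.279, 2.869, -0.001]
contact_force: [-2.5, 0.2, 11.2]
grip_width: 0.0367
grip_force: 63.3
```

Emit:
send_rows:
  increments:
    - [0,0,0,0,0,-0.001,-1]
    - [0,0,0,0,0,0,-1]
    - [0,0,0,0,0,0,-1]

```text
clock: 16.67
tcp_pos: [0.4935, -0.0059, 0.1157]
tool_rot: [1.279, 2.869, -0.001]
contact_force: [-4.1, 0.7, 15.0]
grip_width: 0.0369
grip_force: 63.3
```

The z reading has stopped at the washer with the force rising, so the socket is home. I'll relax the push, open the gripper and retreat straight up.

Emit:
send_rows:
  increments:
    - [0,0,0,0,0,0.003,-1]
    - [0,0,0,0,0,0,-1]
    - [0,0,0,0,0,0,1]
    - [0,0,0,0,0,0,1]
    - [0,0,0,0,0,0,1]
    - [0,0,0,0,0,0,1]
    - [0,0,0,0,0,0,1]
    - [0,0,0,0,0,0,1]

```text
clock: 17.33
tcp_pos: [0.4935, -0.0057, 0.1154]
tool_rot: [-1.279, -2.869, 0.0]
contact_force: [-0.6, -0.6, -0.6]
grip_width: 0.085
grip_force: 0.0
```

Emit:
send_rows:
  increments:
    - [0,0,0,0,0,0,1]
    - [0,0,0,0,0,0.05,1]
    - [0,0,0,0,0,0.09,1]
    - [0,0,0,0,0,0.09,1]
    - [0,0,0,0,0,0.09,1]
    - [0,0,0,0,0,0.09,1]
    - [0,0,0,0,0,0,1]
    - [0,0,0,0,0,0,1]

```text
clock: 18.0
tcp_pos: [0.4948, -0.0058, 0.2401]
tool_rot: [1.278, 2.866, 0.002]
contact_force: [0.0, 0.3, -0.4]
grip_width: 0.0852
grip_force: 0.0
```

Run:
```python
from meas import *
s=r.observe();c=r.capture("wrist");W=cloud(c,s)
print(s["tcp_pos"],s["grip_width"]); print(fit(W,(.491,-.003),.115,.14,.03)); save(c,"w4",s=1.5)
```

```text
[ 0.4947627  -0.00582889  0.24014487] 0.08523267992239492
{'n': 1096, 'mean': array([ 0.4909, -0.003 ,  0.1228]), 'med': array([ 0.4911, -0.0032,  0.1234]), 'enc': (0.4912, -0.0033, 0.0193)}
```

View pics/w4.png

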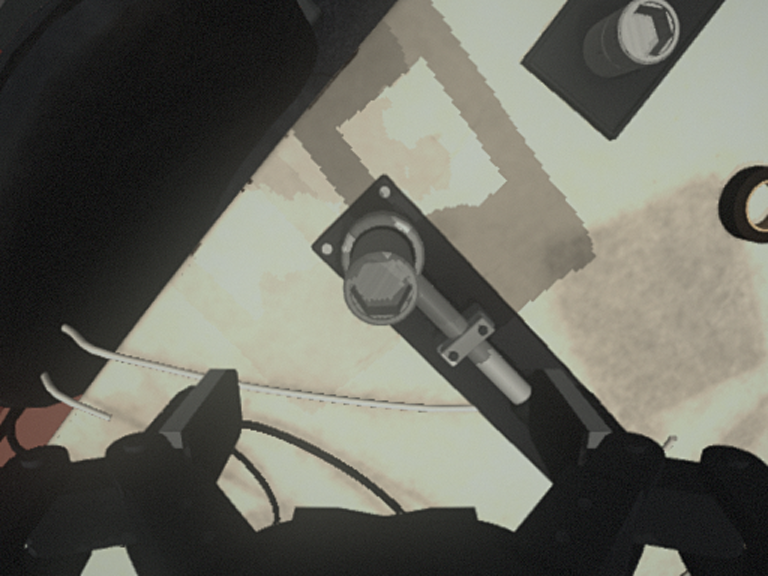

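The socket stands on the head at (382,288). Its axis is within 1 mm of the drive, and its rim reads 41 mm above its tray height, which is fully home. The short socket, at (650,30), is where it was.

```bash
python3 -c "
from bench import r
print(r.job_done())"
```

```text
the job is handed in; nothing more can be done
None
```

The long socket is on the ratchet, pushed down past the ball until it stopped on the washer, then released, and the job is handed in; no verdict came back. The push peaked at about 18 N, and in the last picture the socket's axis is within 1 mm of the drive's and its top at the fully-home height.

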